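# Enter the close-aisle sequence on the shelving console

## Robot

A 6-joint arm with a two-finger parallel gripper is mounted at the origin on a cart in front of the work surface, level with it; the furniture and walls round the work are solid. World frame = base frame: x ahead of the robot, y to its left, z up, the work surface at z = 0. Lengths are in m, angles in rad, forces in N, time in s.
With the tool pointing down it reaches from about 0.3 to 0.775 m from the base axis. Payload 14.6 kg.
Tool frame: the origin (TCP) lies midway between the tips of the shut fingers; the grasp point (between the pads) lies 19 mm behind it (ctrl.pinch_z is the distance from the TCP to the grasp point, in m); z points along the fingers, y is the line along which they close (so a half turn about z gives the same grasp; the last joint's range is limited). The gripper opens to 94 mm and grips with 3 to 60 N. Pads are 16 mm wide; open, the fingers measure 119 mm over their backs; the gripper's body (75 mm by 177 mm) begins 78 mm behind the grasp point.
Start: joints at [-1.246, 0.3, 1.521, -0, 1.321, -0.067], TCP at [0.21, -0.508, 0.205] pointing down, gripper open.
Joint ranges: [-3.03, 3.03], [-0.79, 2.21], [0.23, 2.52], [-1.04, 4.18], [0, 3.07], [-2.55, 2.55]. Speed limits (rad/s): [2.22, 2.22, 2.57, 3.14, 3.14, 3.14].

## Interface

Orientations are given as [roll, pitch, yaw] about the fixed x, y, z axes, in that order (R = Rz(yaw) Ry(pitch) Rx(roll)).
In Python, from station import ctrl gives the robot as it stands.
- The arm moves only by the tool jog_arm, never from a script. Its argument "motion" is a list of rows, each a list of 7 numbers: the shift along the tool's x, y, z in m, then the turn, a rotation vector about the tool's x, y, z in rad, then the opening, from -1 (shut) to 1 (fully open). In form: [[tx, ty, tz, rx, ry, rz, gripper], ...]. A call has 1 to 5 rows; each row shifts and turns the commanded pose from where the row before left it, along the tool's axes as they then stand; what a row does not reach is not made up. A row lasts 1/10 s, in which the tool goes at most 50 mm and 8.59 degrees, less where a joint would pass 70% of its speed; a pose out of reach is approached as far as the arm can. A call is refused whole if a number of a shift passes 0.05 or a number of a turn 0.15, either way. A call with a gripper value outside its range is refused whole. The fingers move at their own pace and stop on an object; "squeeze" is the grip in N (left out, the last holds). Time passes only in rows, so rows that do not move let the fingers close. It gives the time, the measured TCP pose, the force, the opening and the grip force at its end, in the units of the state.
- ctrl.get_obs(): the state, without advancing time (a new reading comes with each control period).
- ctrl.camera(name): name is "scene" or "top" or "wrist"; returns the picture (400x640x3 uint8, red, green, blue); there is no depth.
- ctrl.camera_model(name): a dict with "intrinsics" (3x3 intrinsics, pixels), "rvec" (rotation vector, rad) and "tvec" (3), from world to camera coordinates, as OpenCV has them. Camera axes: x right, y down, z forward; pixel columns grow to the right and rows downward; lengths in m; the calibration is good to about 2 mm. The wrist camera is an equidistant fisheye: a pixel r from the principal point sees the ray r / f radians off the axis. A picture is of the moment at which its call begins: read the wrist's pose just before it. camera_model takes no time and is no camera call; for the wrist camera it gives the pose at the moment of the call.
- ctrl.hand_in(): hands the job in; it is judged then, once.
The state is a dict: "time_s": time; "qpos": joint angles; "joint_vel": joint speeds; "tau": joint torques, N m; "ee_pos": TCP position; "eef_rot": TCP orientation; "force": force on the tool from outside, world axes, zero at the start; "moment": the same for the moment, N m; "grip_width": finger opening in m; "grip_force": force on a finger pad.
Only numpy, scipy, OpenCV 4.12 (cv2) and the standard library are available. Lean on these libraries where they do the work, as an engineer would, in place of code of your own. Each camera call takes 0.05 s, during which the arm holds its last target. There are 200 camera calls.

## Task

Set the mobile-shelving console on the desk to close the aisle: with the fingertips press the round key, then the square key, then the long bar key, in that order, each lightly but clearly in (some 5 mm or more, without ramming it into its stop) so that it stays down. Do not press the cross-shaped key, never lean hard on the console, and do not move the glue stick, the staple box or the mug that stand around it.

Things in the scene. Friction and masses are not known exactly. Their poses are not given: they have to be found in the camera images.
- console: Grey plastic desk console of the mobile shelving, fixed to the desk: 110 mm (its x, depth) x 290 mm (its y, length), top about 27 mm over the desk. Origin at the centre of its underside; x points to its rear edge away from the robot, y along the row of keys, z up. Four white keys of different shapes stand in one row along y, 65 mm apart; which key sits in which place of the row varies. All four crowns are flat on top, level at rest, about 52 mm over the desk.
- round_top (a point): Centre of the flat top of the round, mushroom-shaped key: a disc of 44 mm diameter, white plastic, its crown 22 mm over its black bezel. The point moves down with the key; its x, y, z axes are the console's.
- round_key (a joint): How far the round key is pushed down, in m: 0 is fully out, 0.016 fully down against a hard stop; starts at 0 to 0.0015. It moves down under about 4 N at first, rising steadily to about 8 N at the stop (5 N at 0.004, 6 N at 0.0085), and stays where it is left (no spring return). It counts as pressed in from 0.004 on and as still out below 0.003.
- round_unit: The fixed black bezel, 70 x 58 x 3 mm, on the console that carries the round key. Origin at the centre of the bezel's underside; axes as the console's.
- square_top (a point): Centre of the flat top of the square key, 34 x 34 mm, white plastic, its crown 22 mm over its black bezel. The point moves down with the key; its x, y, z axes are the console's.
- square_key (a joint): How far the square key is pushed down, in m: 0 is fully out, 0.016 fully down against a hard stop; starts at 0 to 0.0015. It moves down under about 4 N at first, rising steadily to about 8 N at the stop (5 N at 0.004, 6 N at 0.0085), and stays where it is left (no spring return). It counts as pressed in from 0.004 on and as still out below 0.003.
- square_unit: The fixed black bezel, 70 x 58 x 3 mm, on the console that carries the square key. Origin at the centre of the bezel's underside; axes as the console's.
- bar_top (a point): Centre of the flat top of the long narrow bar key, 60 mm (along the console's x) x 17 mm, white plastic, its crown 22 mm over its black bezel. The point moves down with the key; its x, y, z axes are the console's.
- bar_key (a joint): How far the bar key is pushed down, in m: 0 is fully out, 0.016 fully down against a hard stop; starts at 0 to 0.0015. It moves down under about 4 N at first, rising steadily to about 8 N at the stop (5 N at 0.004, 6 N at 0.0085), and stays where it is left (no spring return). It counts as pressed in from 0.004 on and as still out below 0.003.
- bar_unit: The fixed black bezel, 70 x 58 x 3 mm, on the console that carries the bar key. Origin at the centre of the bezel's underside; axes as the console's.
- cross_top (a point): Centre of the flat top of the cross-shaped (plus-shaped) key, two arms 46 mm long and 16 mm wide, white plastic, its crown 22 mm over its black bezel. The point moves down with the key; its x, y, z axes are the console's.
- cross_key (a joint): How far the cross key is pushed down, in m: 0 is fully out, 0.016 fully down against a hard stop; starts at 0 to 0.0015. It moves down under about 4 N at first, rising steadily to about 8 N at the stop (5 N at 0.004, 6 N at 0.0085), and stays where it is left (no spring return). It counts as wrongly pressed from 0.003 on.
- cross_unit: The fixed black bezel, 70 x 58 x 3 mm, on the console that carries the cross key. Origin at the centre of the bezel's underside; axes as the console's.
- glue_center (a point): Loose bystander: standing glue stick, 26 mm diameter, 92 mm tall; the point is at its centre, half-way up.
- staples_center (a point): Loose bystander: small staple box, 36 x 62 x 20 mm, lying on the desk; the point is at its centre.
- mug_center (a point): Loose bystander: white mug, 79 mm across and 89 mm tall, handle to its own -y side; the point is at the centre of the cup, half-way up.

How it is judged:
By the outcome, as a careful person would: the job done as asked, in the order asked, and still so for the second after the job is handed in, with the robot touching nothing.
It also fails if it takes over 40 s, if anything falls off the work surface, if the arm or the gripper's body presses on something with over 40 N, if the wrist force passes 120 N, or if a joint passes its speed limit or range.

## Working session

There is one attempt and no reset: what is moved stays moved. The work goes in short steps, Python scripts to look and compute and a tool call to move; the robot and the scene stay as the last step left them, time stands still between calls to the robot, and variables do not carry over. Pictures are saved under pics/ and viewed, at most 10 in all, crops included, and the job is handed in when it is done.

Besides the shell and the picture viewer there is one more tool, called after "Call:" in YAML: its name, and indented under it one key for each argument. jog_arm: Moves the arm, as the interface text tells. Its arguments: {"type":"object","properties":{"motion":{"type":"array"},"squeeze":{"type":"number"}},"required":["motion"]}

```bash
mkdir -p pics; cat > h.py <<'E'
import numpy as np, cv2
from station import ctrl
def snap(n,f):
    im=ctrl.camera(n); cv2.imwrite('pics/'+f,im[:,:,::-1]); return im
def cast(n,uv,z):
    m=ctrl.camera_model(n); K=np.array(m['intrinsics']); R=cv2.Rodrigues(np.array(m['rvec'],float))[0]; t=np.array(m['tvec'],float).ravel()
    uv=np.atleast_2d(uv).astype(float); p=(uv-K[:2,2])/[K[0,0],K[1,1]]
    if n=='wrist':
        r=np.linalg.norm(p,axis=1,keepdims=True); d=np.c_[np.sin(r)*p/np.maximum(r,1e-9),np.cos(r)]
    else: d=np.c_[p,np.ones(len(p))]
    d=d@R; c=-R.T@t
    return c+d*((z-c[2])/d[:,2])[:,None]
E
python3 - <<'E'
from h import *
a=snap('top','top.png'); b=snap('scene','scene.png')
print(ctrl.get_obs())
E
```

```text
{'time_s': 0.1, 'qpos': array([-1.24561587e+00,  3.00410086e-01,  1.52149537e+00, -1.58372482e-05,
        1.32067732e+00, -6.65935369e-02]), 'joint_vel': array([-0.0005317 , -0.00117199, -0.0014029 ,  0.00150423,  0.00079241,
        0.00053348]), 'tau': array([ 1.82773609e-03, -5.32642651e+01, -3.53283727e+01,  7.09915627e-02,
        2.34476512e-02, -4.50756488e-05]), 'ee_pos': array([ 0.20993193, -0.50812038,  0.20495605]), 'eef_rot': array([-3.14060371e+00, -5.05800598e-05,  3.91777899e-01]), 'force': array([-0.09671692,  0.3379536 , -0.68322204]), 'moment': array([-0.01853017, -0.03138476, -0.02312006]), 'grip_force': 0.0, 'grip_width': 0.09360576998122781}
```

View pics/top.png

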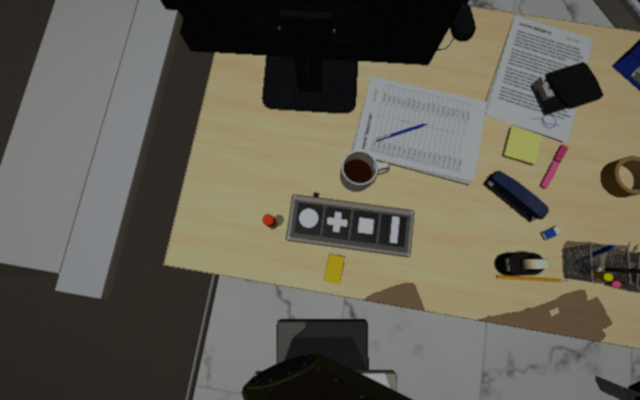

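View pics/scene.png

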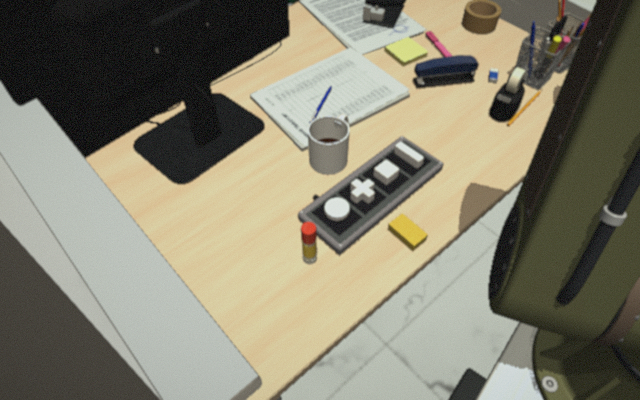

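The top view shows the key row: round at (308,218), cross (337,222), square (366,226) and bar (394,230). The glue stick is at (270,220), the staples at (334,268) and the mug at (360,170). The scene view shows the same order.

```bash
cat > m.py <<'E'
from h import *
def blobs(n,a,box,thr,amin):
    x0,y0,x1,y1=box
    hsv=cv2.cvtColor(a,cv2.COLOR_RGB2HSV)
    m=((hsv[...,2]>thr)&(hsv[...,1]<60)).astype(np.uint8); k=np.zeros_like(m); k[y0:y1,x0:x1]=1; m*=k
    _,_,s,c=cv2.connectedComponentsWithStats(m)
    return [(c[i],s[i,4]) for i in range(1,len(s)) if s[i,4]>amin]
E
python3 - <<'E'
from m import *
a=cv2.imread('pics/top.png')[:,:,::-1].copy()
b=blobs('top',a,(292,203,408,250),150,60)
P=cast('top',[x[0] for x in b],0.052)
for x,p in zip(b,P): print(x,p.round(4))
P=P[np.argsort([x[0][0] for x in b])]
print(np.linalg.norm(np.diff(P,axis=0),axis=1))
for nm,uv,z in [('glue',(269,219),.09),('staples',(334,268),.02),('mug',(360,170),.089)]: print(nm,cast('top',uv,z)[0].round(3))
s=cv2.imread('pics/scene.png')[:,:,::-1].copy()
print(cast('scene',[(337,208),(362,188),(386,169),(409,151)],.052).round(3))
E
```

```text
(array([308.18067227, 217.64285714]), np.int32(238)) [0.4918 0.0357 0.052 ]
(array([336.60126582, 221.5       ]), np.int32(158)) [ 0.4828 -0.0282  0.052 ]
(array([394.33333333, 229.39855072]), np.int32(138)) [ 0.4644 -0.1573  0.052 ]
(array([365.5872093 , 225.40116279]), np.int32(172)) [ 0.4737 -0.0932  0.052 ]
[0.06452583 0.06555169 0.06479273]
glue [0.485 0.119 0.09 ]
staples [ 0.38  -0.022  0.02 ]
mug [ 0.592 -0.079  0.089]
[[ 0.489  0.039  0.052]
 [ 0.481 -0.025  0.052]
 [ 0.473 -0.09   0.052]
 [ 0.464 -0.155  0.052]]
```

Call:
jog_arm:
  motion:
    - [0.03,-0.025,0,0,0,0,-1]
    - [0.03,-0.025,0,0,0,0,-1]
    - [0.03,-0.025,0,0,0,0,-1]
    - [0.03,-0.025,0,0,0,0,-1]
    - [0.03,-0.025,0,0,0,0,-1]
  squeeze: 5

```text
time_s: 0.6
ee_pos: [0.3012, -0.334, 0.2052]
eef_rot: [-3.141, 0.0, 0.391]
force: [0.6, 0.0, -0.2]
grip_width: 0.0574
grip_force: 0.0
```

Call:
jog_arm:
  motion:
    - [0.03,-0.025,0,0,0,0,-1]
    - [0.03,-0.025,0,0,0,0,-1]
    - [0.03,-0.025,0,0,0,0,-1]
    - [0.03,-0.025,0,0,0,0,-1]
    - [0.03,-0.025,0,0,0,0,-1]

```text
time_s: 1.1
ee_pos: [0.3922, -0.1611, 0.2054]
eef_rot: [-3.141, 0.0, 0.392]
force: [0.8, -0.5, -0.6]
grip_width: 0.0174
grip_force: 0.0
```

Call:
jog_arm:
  motion:
    - [0.03,-0.025,0,0,0,0,-1]
    - [0.03,-0.025,0,0,0,0,-1]
    - [0.03,-0.025,0,0,0,0,-1]
    - [0,0,0,0,0,0,-1]
    - [0,0,0,0,0,0,-1]

```text
time_s: 1.6
ee_pos: [0.4463, -0.0586, 0.2051]
eef_rot: [-3.141, 0.001, 0.394]
force: [-0.7, 0.1, -0.6]
grip_width: 0.0005
grip_force: 0.0
```

Call:
jog_arm:
  motion:
    - [0.026,-0.024,0.02,0,0,0,-1]
    - [0.026,-0.024,0.02,0,0,0,-1]
    - [0.026,-0.023,0.02,0,0,0,-1]
    - [0,0,0.02,0,0,0,-1]
    - [0,0,0,0,0,0,-1]

```text
time_s: 2.1
ee_pos: [0.49, 0.0358, 0.1231]
eef_rot: [-3.14, 0.004, 0.392]
force: [0.1, -0.7, 1.4]
grip_width: 0.0002
grip_force: 0.0
```

```bash
python3 - <<'E'
from m import *
o=ctrl.get_obs(); print(o['ee_pos'],o['force'])
m=ctrl.camera_model('wrist'); a=snap('wrist','w1.png')
for x in blobs('wrist',a,(0,0,640,400),150,150): print(x,cast('wrist',x[0],.052)[0].round(4))
E
```

```text
[0.48995322 0.03578915 0.12312488] [ 0.0701102  -0.65442392  1.35097961]
(array([576.20790637, 109.19595138]), np.int32(19908)) [ 0.6847 -0.1634  0.052 ]
(array([322.54679803, 140.71921182]), np.int32(406)) [0.5422 0.0594 0.052 ]
(array([396.764, 240.204]), np.int32(250)) [ 0.487  -0.0348  0.052 ]
(array([174.42392808, 271.23443983]), np.int32(1446)) [0.371  0.1502 0.052 ]
(array([445.77320955, 271.74801061]), np.int32(754)) [ 0.475  -0.0968  0.052 ]
(array([495.54356846, 281.96680498]), np.int32(241)) [ 0.4829 -0.1603  0.052 ]
(array([191.61138614, 290.77970297]), np.int32(404)) [0.357  0.1276 0.052 ]
(array([178.32934132, 332.93249864]), np.int32(1837)) [0.2899 0.1329 0.052 ]
```

View pics/w1.png

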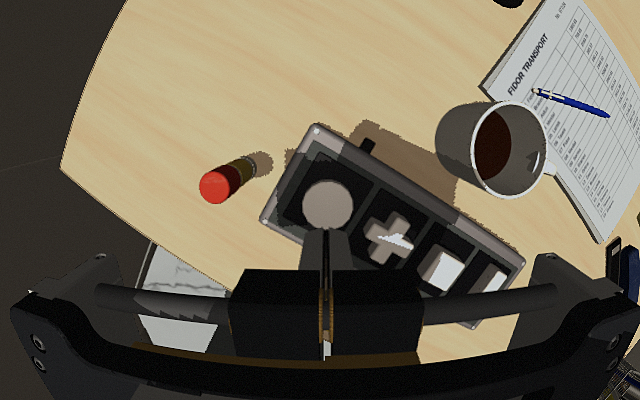

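The wrist view shows the round key's disc centred near (328,205), just under the fingertips. Cross (390,235), square (443,270) and bar (493,280) run off to the right, which agrees with the top-view fix. I'll lower onto the round key.

Call:
jog_arm:
  motion:
    - [0,0,0.02,0,0,0,-1]
    - [0,0,0.02,0,0,0,-1]
    - [0,0,0.02,0,0,0,-1]
    - [0,0,0,0,0,0,-1]
    - [0,0,0,0,0,0,-1]

```text
time_s: 2.65
ee_pos: [0.4918, 0.0356, 0.0668]
eef_rot: [3.141, -0.001, 0.391]
force: [-0.5, -0.5, 0.2]
grip_width: 0.0006
grip_force: 0.0
```

```bash
python3 - <<'E'
from m import *
print(ctrl.get_obs()['ee_pos'],ctrl.get_obs()['force'],cast('wrist',(320,200),.052))
a=snap('wrist','w2.png')
E
```

```text
[0.49180781 0.03556601 0.06684646] [-0.46781277 -0.46888856  0.24508401] [[0.51121482 0.04737703 0.052     ]]
```

View pics/w2.png

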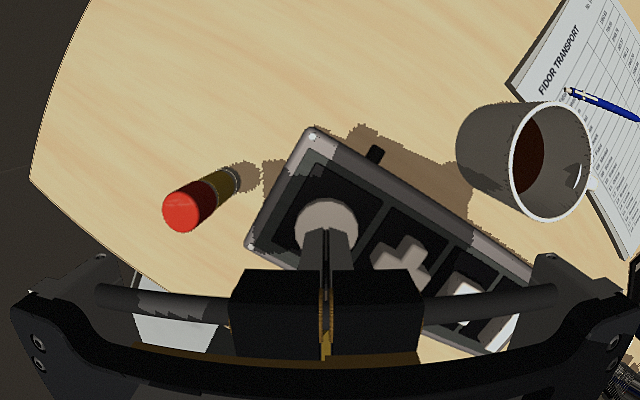

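The fingertips are over the middle of the round disc, around (326,230).

Call:
jog_arm:
  motion:
    - [0,0,0.004,0,0,0,-1]
    - [0,0,0.004,0,0,0,-1]
    - [0,0,0.003,0,0,0,-1]
    - [0,0,0.002,0,0,0,-1]
    - [0,0,0,0,0,0,-1]

```text
time_s: 3.2
ee_pos: [0.4912, 0.0364, 0.0522]
eef_rot: [-3.141, 0.0, 0.392]
force: [0.7, 0.4, 0.3]
grip_width: 0.0007
grip_force: 0.0
```

Call:
jog_arm:
  motion:
    - [0,0,0.001,0,0,0,-1]
    - [0,0,0.001,0,0,0,-1]
    - [0,0,0.001,0,0,0,-1]
    - [0,0,0.001,0,0,0,-1]
    - [0,0,0,0,0,0,-1]

```text
time_s: 3.7
ee_pos: [0.4914, 0.0364, 0.0485]
eef_rot: [3.142, -0.0, 0.392]
force: [-0.2, 0.8, 2.6]
grip_width: 0.0003
grip_force: 1.3
```

Call:
jog_arm:
  motion:
    - [0,0,0.001,0,0,0,-1]
    - [0,0,0.001,0,0,0,-1]
    - [0,0,0.001,0,0,0,-1]
    - [0,0,0,0,0,0,-1]
    - [0,0,0,0,0,0,-1]

```text
time_s: 4.2
ee_pos: [0.4914, 0.0364, 0.0454]
eef_rot: [3.142, -0.0, 0.392]
force: [1.3, 1.1, 2.3]
grip_width: 0.0005
grip_force: 1.1
```

Call:
jog_arm:
  motion:
    - [0,0,0.001,0,0,0,-1]
    - [0,0,0.001,0,0,0,-1]
    - [0,0,0,0,0,0,-1]
    - [0,0,0,0,0,0,-1]

```text
time_s: 4.6
ee_pos: [0.4914, 0.0364, 0.0434]
eef_rot: [3.142, -0.0, 0.392]
force: [1.4, 0.2, 2.4]
grip_width: 0.0001
grip_force: 1.6
```

Call:
jog_arm:
  motion:
    - [0,0,0.001,0,0,0,-1]
    - [0,0,0,0,0,0,-1]
    - [0,0,-0.02,0,0,0,-1]
    - [0,0,-0.02,0,0,0,-1]
    - [0,0,0,0,0,0,-1]

```text
time_s: 5.1
ee_pos: [0.4922, 0.0363, 0.0841]
eef_rot: [3.14, -0.003, 0.392]
force: [0.8, -0.4, -0.1]
grip_width: 0.0007
grip_force: 0.0
```

Call:
jog_arm:
  motion:
    - [-0.016,0.028,0,0,0,0,-1]
    - [-0.017,0.028,0,0,0,0,-1]
    - [-0.017,0.028,0,0,0,0,-1]
    - [-0.016,0.028,0,0,0,0,-1]
    - [0,0,0,0,0,0,-1]

```text
time_s: 5.6
ee_pos: [0.4722, -0.0949, 0.0814]
eef_rot: [-3.141, 0.001, 0.389]
force: [-1.1, 0.5, -1.1]
grip_width: 0.0003
grip_force: 0.0
```

```bash
python3 - <<'E'
from m import *
print(ctrl.get_obs()['ee_pos'],ctrl.get_obs()['force'])
a=snap('wrist','w3.png'); s=snap('scene','s3.png')
cv2.imwrite('pics/c3.png',np.vstack([cv2.resize(a[100:350,100:600],(700,350)),cv2.resize(s[130:260,280:460],(346,250))[:, :, :].repeat(1,0) if 0 else np.pad(cv2.resize(s[130:260,280:460],(346,250)),((0,0),(0,354),(0,0)))])[:,:,::-1])
E
```

```text
[ 0.47220956 -0.09490141  0.08137775] [-1.07573951  0.54982659 -1.10621284]
```

View pics/c3.png

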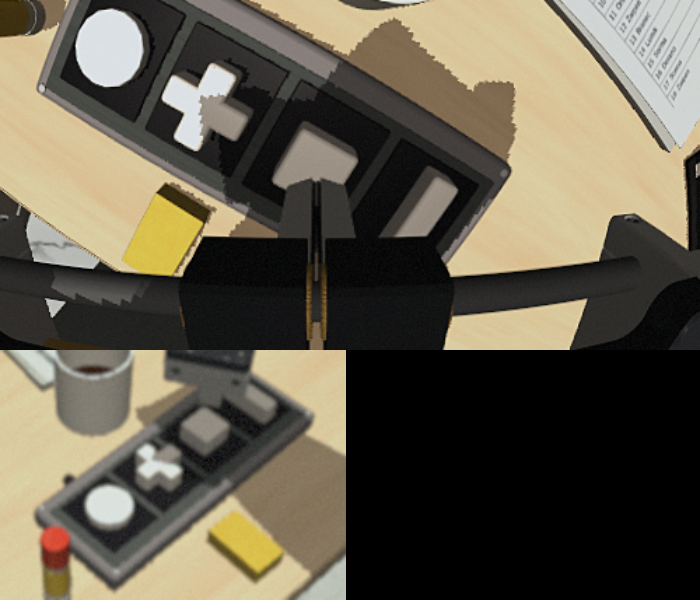

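The wrist crop shows the round key lower, with almost no side wall left. The fingertips are at the near edge of the square key, as expected from parallax at this height. I'll work out the round key's depth from its image shift before I press the square.

```bash
cat > depth.py <<'E'
from m import *
def depth(f,f0,box,thr=150):
    c=[]
    for g in (f0,f):
        b=blobs('scene',cv2.imread('pics/'+g)[:,:,::-1].copy(),box,thr,30); c.append(max(b,key=lambda x:x[1]))
    m=ctrl.camera_model('scene'); P=cast('scene',c[0][0],.052)
    pr=lambda Q:cv2.projectPoints(Q,np.array(m['rvec'],float),np.array(m['tvec'],float),np.array(m['intrinsics'],float),None)[0][0,0]
    s=(pr(P-[0,0,.01])-pr(P))[1]/10
    print(c,'px/mm',s.round(3),'mm',((c[1][0]-c[0][0])[1]/s).round(1))
E
python3 - <<'E'
from depth import *
for t in (150,170,190): depth('s3.png','scene.png',(318,190,354,228),t)
E
```

```text
[(array([336.75853659, 207.14634146]), np.int32(410)), (array([336.45363409, 210.23308271]), np.int32(399))] px/mm 0.348 mm 8.9
[(array([336.56363636, 207.10649351]), np.int32(385)), (array([336.49868074, 210.19261214]), np.int32(379))] px/mm 0.348 mm 8.9
[(array([336.65289256, 207.06336088]), np.int32(363)), (array([336.55153203, 210.19498607]), np.int32(359))] px/mm 0.348 mm 9.0
```

The round key is about 9 mm in. Next is the square key.

Call:
jog_arm:
  motion:
    - [0,0,0.01,0,0,0,-1]
    - [0,0,0.01,0,0,0,-1]
    - [0,0,0.005,0,0,0,-1]
    - [0,0,0.002,0,0,0,-1]
    - [0,0,0,0,0,0,-1]

```text
time_s: 6.2
ee_pos: [0.473, -0.092, 0.0551]
eef_rot: [-3.141, 0.001, 0.392]
force: [-0.3, -0.3, -0.1]
grip_width: -0.0003
grip_force: 0.0
```

Call:
jog_arm:
  motion:
    - [0,0,0.002,0,0,0,-1]
    - [0,0,0.001,0,0,0,-1]
    - [0,0,0.001,0,0,0,-1]
    - [0,0,0.001,0,0,0,-1]
    - [0,0,0,0,0,0,-1]

```text
time_s: 6.7
ee_pos: [0.4732, -0.0924, 0.0506]
eef_rot: [3.141, -0.0, 0.392]
force: [-1.0, 0.8, 2.0]
grip_width: 0.0004
grip_force: 1.2
```

Call:
jog_arm:
  motion:
    - [0,0,0.001,0,0,0,-1]
    - [0,0,0.001,0,0,0,-1]
    - [0,0,0.001,0,0,0,-1]
    - [0,0,0.001,0,0,0,-1]
    - [0,0,0,0,0,0,-1]

```text
time_s: 7.2
ee_pos: [0.4732, -0.0923, 0.0464]
eef_rot: [3.141, -0.0, 0.392]
force: [1.1, 0.2, 1.9]
grip_width: 0.0005
grip_force: 1.1
```

Call:
jog_arm:
  motion:
    - [0,0,0.001,0,0,0,-1]
    - [0,0,0.001,0,0,0,-1]
    - [0,0,0.001,0,0,0,-1]
    - [0,0,0.001,0,0,0,-1]
    - [0,0,0,0,0,0,-1]

```text
time_s: 7.7
ee_pos: [0.4732, -0.0924, 0.0424]
eef_rot: [3.141, -0.0, 0.392]
force: [0.5, 1.0, 2.6]
grip_width: 0.0005
grip_force: 1.7
```

Call:
jog_arm:
  motion:
    - [0,0,-0.01,0,0,0,-1]
    - [0,0,-0.02,0,0,0,-1]
    - [0,0,-0.01,0,0,0,-1]
    - [0,0,0,0,0,0,-1]

```text
time_s: 8.1
ee_pos: [0.4737, -0.0925, 0.0838]
eef_rot: [3.14, -0.002, 0.392]
force: [-0.4, -0.2, -0.8]
grip_width: 0.0007
grip_force: 0.0
```

Call:
jog_arm:
  motion:
    - [-0.011,0.018,0,0,0,0,-1]
    - [-0.011,0.019,0,0,0,0,-1]
    - [-0.011,0.018,0,0,0,0,-1]
    - [0,0,0,0,0,0,-1]
    - [0,0,0,0,0,0,-1]

```text
time_s: 8.6
ee_pos: [0.4633, -0.1555, 0.0819]
eef_rot: [-3.141, 0.001, 0.391]
force: [1.1, 0.9, 0.1]
grip_width: 0.0007
grip_force: 0.0
```

```bash
python3 - <<'E'
from depth import *
print(ctrl.get_obs()['ee_pos'])
a=snap('wrist','w4.png'); s=snap('scene','s4.png')
cv2.imwrite('pics/c4.png',np.vstack([cv2.resize(a[100:350,100:600],(700,350)),np.pad(cv2.resize(s[130:260,280:460],(346,250)),((0,0),(0,354),(0,0)))])[:,:,::-1])
E
```

```text
[ 0.46332093 -0.15550835  0.08190843]
```

View pics/c4.png

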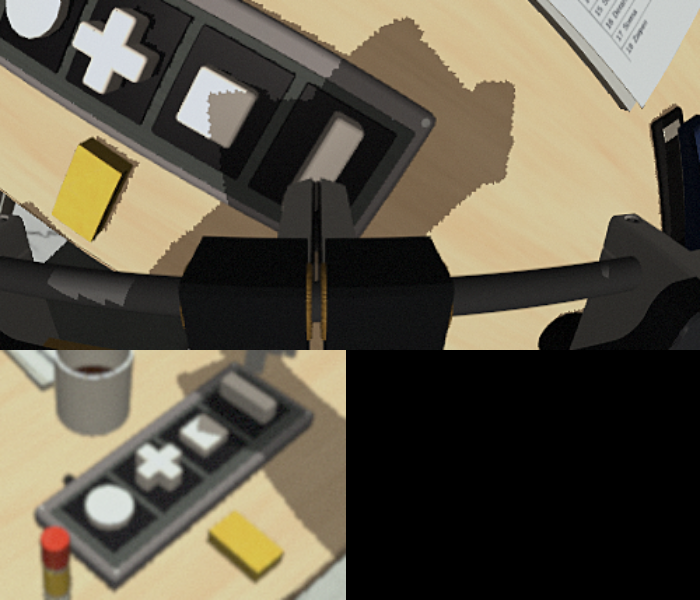

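The square key is now low like the round one, and the cross still stands high. The fingertips line up with the bar key around (325,165) in the crop. Next is the bar.

Call:
jog_arm:
  motion:
    - [0,0,0.01,0,0,0,-1]
    - [0,0,0.01,0,0,0,-1]
    - [0,0,0.005,0,0,0,-1]
    - [0,0,0.002,0,0,0,-1]
    - [0,0,0,0,0,0,-1]

```text
time_s: 9.2
ee_pos: [0.4635, -0.1557, 0.0551]
eef_rot: [-3.141, 0.0, 0.392]
force: [0.0, 0.1, 0.6]
grip_width: 0.0006
grip_force: 0.0
```

Call:
jog_arm:
  motion:
    - [0,0,0.002,0,0,0,-1]
    - [0,0,0.001,0,0,0,-1]
    - [0,0,0.001,0,0,0,-1]
    - [0,0,0.001,0,0,0,-1]
    - [0,0,0,0,0,0,-1]

```text
time_s: 9.7
ee_pos: [0.4637, -0.1558, 0.0506]
eef_rot: [3.141, -0.0, 0.392]
force: [-0.2, -0.2, 2.6]
grip_width: 0.0004
grip_force: 1.1
```

Call:
jog_arm:
  motion:
    - [0,0,0.001,0,0,0,-1]
    - [0,0,0.001,0,0,0,-1]
    - [0,0,0.001,0,0,0,-1]
    - [0,0,0.001,0,0,0,-1]
    - [0,0,0,0,0,0,-1]

```text
time_s: 10.2
ee_pos: [0.4637, -0.1558, 0.0464]
eef_rot: [3.141, -0.0, 0.392]
force: [-0.2, -0.2, 2.2]
grip_width: 0.0005
grip_force: 1.1
```

Call:
jog_arm:
  motion:
    - [0,0,0.001,0,0,0,-1]
    - [0,0,0.001,0,0,0,-1]
    - [0,0,0.001,0,0,0,-1]
    - [0,0,0.001,0,0,0,-1]
    - [0,0,0,0,0,0,-1]

```text
time_s: 10.7
ee_pos: [0.4637, -0.1558, 0.0424]
eef_rot: [3.141, -0.0, 0.392]
force: [1.2, -0.3, 3.6]
grip_width: 0.0009
grip_force: 1.7
```

Call:
jog_arm:
  motion:
    - [0,0,-0.01,0,0,0,-1]
    - [0,0,-0.03,0,0,0,-1]
    - [0,0,-0.04,0,0,0,-1]
    - [0,0,-0.04,0,0,0,-1]
    - [-0.02,0.02,-0.02,0,0,0,-1]

```text
time_s: 11.2
ee_pos: [0.4538, -0.181, 0.1862]
eef_rot: [3.139, -0.003, 0.394]
force: [0.6, -0.5, -0.4]
grip_width: 0.0005
grip_force: 0.0
```

Call:
jog_arm:
  motion:
    - [-0.03,0.025,0,0,0,0,-1]
    - [-0.03,0.025,0,0,0,0,-1]
    - [-0.03,0.025,0,0,0,0,-1]
    - [-0.03,0.025,0,0,0,0,-1]
    - [-0.03,0.025,0,0,0,0,-1]

```text
time_s: 11.7
ee_pos: [0.3608, -0.3558, 0.183]
eef_rot: [3.142, -0.0, 0.392]
force: [0.8, 0.5, 0.1]
grip_width: 0.0003
grip_force: 0.0
```

Call:
jog_arm:
  motion:
    - [-0.03,0.025,0,0,0,0,-1]
    - [-0.03,0.025,0,0,0,0,-1]
    - [-0.03,0.025,0,0,0,0,-1]
    - [0,0,0,0,0,0,-1]
    - [0,0,0,0,0,0,-1]

```text
time_s: 12.2
ee_pos: [0.3069, -0.4584, 0.1824]
eef_rot: [-3.141, -0.0, 0.39]
force: [0.9, -0.2, 0.6]
grip_width: 0.0004
grip_force: 0.0
```

```bash
python3 - <<'E'
from depth import *
s=snap('scene','s5.png'); print(ctrl.get_obs()['ee_pos'],ctrl.get_obs()['joint_vel'].round(3))
for n,b in [('round',(318,190,354,228)),('cross',(349,174,376,208)),('square',(372,155,401,190)),('bar',(393,138,428,172))]:
    print(n)
    for t in (150,180): depth('s5.png','scene.png',b,t)
cv2.imwrite('pics/c5.png',cv2.resize(s[100:280,270:490],(733,600))[:,:,::-1])
E
```

```text
[ 0.30742702 -0.45783041  0.18254426] [ 0.02  -0.01   0.006 -0.002 -0.003  0.001]
round
[(array([336.75853659, 207.14634146]), np.int32(410)), (array([336.48019802, 210.25742574]), np.int32(404))] px/mm 0.348 mm 8.9
[(array([336.71581769, 207.06434316]), np.int32(373)), (array([336.49468085, 210.20212766]), np.int32(376))] px/mm 0.348 mm 9.0
cross
[(array([362.28802589, 187.63754045]), np.int32(309)), (array([362.31089744, 187.61538462]), np.int32(312))] px/mm 0.354 mm -0.1
[(array([362.28625954, 187.60687023]), np.int32(262)), (array([362.32103321, 187.61623616]), np.int32(271))] px/mm 0.354 mm 0.0
square
[(array([386.49429658, 168.57794677]), np.int32(263)), (array([385.92105263, 172.15413534]), np.int32(266))] px/mm 0.36 mm 9.9
[(array([386.43162393, 168.52136752]), np.int32(234)), (array([385.85106383, 172.17021277]), np.int32(235))] px/mm 0.36 mm 10.1
bar
[(array([408.88986784, 151.01762115]), np.int32(227)), (array([408.35426009, 154.67264574]), np.int32(223))] px/mm 0.364 mm 10.1
[(array([409.03783784, 151.0972973 ]), np.int32(185)), (array([408.48369565, 154.72826087]), np.int32(184))] px/mm 0.364 mm 10.0
```

View pics/c5.png

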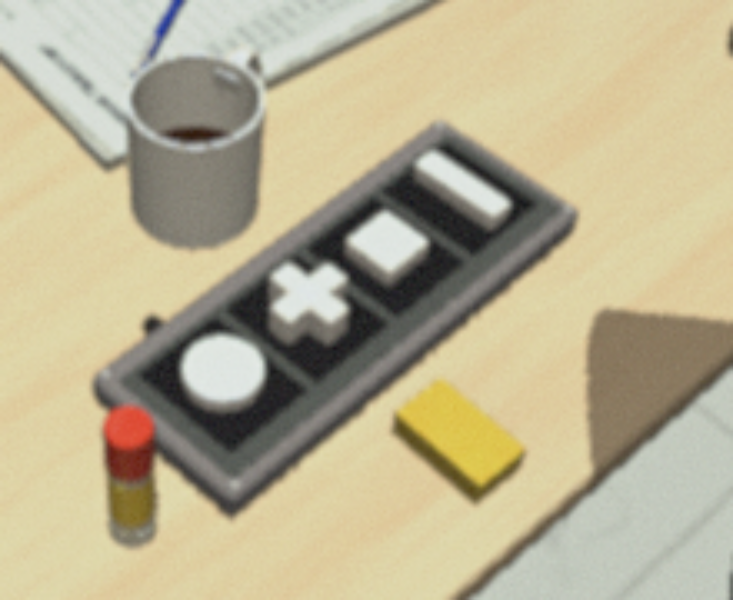

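The round, square and bar keys are 9–10 mm in and the cross is unmoved. The glue stick, staple box and mug stand where they were, and the arm is clear.

```bash
python3 -c "
from station import ctrl
print(ctrl.hand_in())"
```

```text
the job is handed in; nothing more can be done
None
```

The round, square and bar keys were pressed in that order and stay about 9–10 mm in; the cross key and the glue stick, staple box and mug were not disturbed, and the job was handed in at about 12 s.

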